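Turn a gear-case cover over in the flip jig

TASK

Lay the yellow cover, dome up, in the pocket of the jig's hinged plate and press it down until the spring rollers snap over its edge and it lies flat on the pocket floor. Swing the plate by its black handle over the top and fully down above the green nest, then press the red button on its back right in so that the cover is pushed out and drops dome-down fully home in the nest. Let go with the plate left down over the nest and the button sprung back, and do not shift the spirit level or the tin.

Things in the scene. Friction and masses are not known exactly. Their poses are not given: they have to be found in the camera images.
- cover: Loose yellow cover, 0.11 to 0.23 kg: flange 74 (x) x 50 (y) x 8 mm, with a rectangular dome 40 (x) x 24 (y) x 18 mm on the middle of its painted face (26 mm high in all). Origin at the centre of the other, black gasket face, z out through the dome. Starts dome up. Grip the dome's 24 mm sides above the flange: fingers beside the flange do not fit in the pocket. Half a turn about z makes no difference.
- jig: Flip jig, fixed to the bench: grey base plate 130 (x) x 280 (y) x 14 mm; origin at the centre of its underside, z up. The hinge line runs along x above the origin, 71 mm up. The flipper plate starts on the -y side, the nest stands on the +y side.
- flipper (a joint): Angle of the hinged aluminium flipper plate (112 x 110 x 8 mm): 0 = flat on its stops on the jig's -y side, pocket up (the start); it swings over the top to 3.14 = flat on its stops on the +y side, pocket down over the nest. The hinge is stiff (0.7 N m of friction): the plate stays where it is left, and the handle takes up to about 9 N to move.
- hinge (a point): Point on the hinge line, middle of the plate, 71 mm above the bench, same axes as the jig (x along the hinge line). The flipper swings from -y up through +z to +y.
- pocket (a point): Centre of the flipper's pocket floor; turns with it, z out of the pocket (up at joint 0), x along the hinge line. 80 mm from the hinge line, 24 mm below it at joint 0. Pocket 76 (x) x 52 (y) mm; green walls 19 mm high plus 5 mm of lead-in flaring 3 mm outwards. With the cover seated, its gasket face lies on the floor (origins meet) and its dome top is 26 mm above it, 2 mm above the walls.
- catch_a: One of two sprung brass rollers (10 mm thick, axis 11 mm above the pocket floor), in the middle of the pocket's short (x) ends; origin on the roller's axis; this one at -x. A cover laid in stops on them, 8 to 15 mm above the floor; 8 to 15 N down on the dome snaps it past. If one end goes in first, press the dome nearer the end that stands up. They then hold it, also upside down.
- handle (a point): Middle of the flipper's black handle sleeve: a bar 14 mm thick, 56 mm long along x between two steel arms, 175 mm from the hinge line and at the hinge's height (71 mm) at both ends of the swing. The sleeve turns freely, so a gripper holding it can point down through the whole swing. Clear gap between sleeve and plate 38 mm.
- button (a point): Centre of the outer face of the red push-off button, 28 mm across, in the middle of the flipper's back, 22 mm proud of the plate; below the plate at joint 0, on top and facing up at 3.14 (then 125 mm above the bench).
- push_off (a joint): Travel of the button into the flipper (m): 0 = out (it springs back by itself), 0.0145 = right in. Takes about 7 to 15 N while the rollers hold the cover, then about 3 N; from 0.012 the cover is free.
- nest (a point): Centre of the top of the green nest block (66 x 50 mm, 71.5 mm above the bench), z up, axes as the jig. In it a well 44 (x) x 28 (y) mm, over 23 mm deep, for the dome. Fully home the cover's flange lies on the top face, gasket up, its origin 8 mm above this point. With the plate down and the cover still held, the flange is 15.5 mm above the nest.
- spirit_level: White spirit level 230 x 22 x 42 mm standing on the bench beyond the jig; leave it alone. Origin at the centre of its underside.
- tin_1: Green tin 58 mm across, 72 mm high, on the bench; leave it alone. Origin at the centre of its underside.

How it is judged:
By the outcome, as a careful person would: the job done as asked, in the order asked, and still so for the second after the job is handed in, with the robot touching nothing.
It also fails if it takes over 67 s, if anything falls off the work surface, if the arm or the gripper's body presses on something with over 40 N, if the wrist force passes 120 N, or if a joint passes its speed limit or range.

ROBOT

A 6-joint arm with a two-finger parallel gripper is mounted at the origin on a cart in front of the work surface, level with it; the furniture and walls round the work are solid. World frame = base frame: x ahead of the robot, y to its left, z up, the work surface at z = 0. Lengths are in m, angles in rad, forces in N, time in s.
With the tool pointing down it reaches from about 0.375 to 0.9 m from the base axis. Payload 3.1 kg.
Tool frame: the origin (TCP) lies on the centre line of the jaws, within the pads' length; the fingertips stand 11 mm ahead of it and the grasp point (between the pads) lies 8 mm behind it (robot.nose_length is the distance from the TCP to the fingertips, in m); z points along the fingers, y is the direction in which the jaws open and shut (so a half turn about z gives the same grasp; the last joint's range is limited). The gripper opens to 85 mm and grips with 20 to 120 N. Pads are 22 mm wide; open, the fingers measure 114 mm over their backs; the gripper's body (76 mm by 85 mm) begins 54 mm behind the grasp point. The pads swing forward as they close: fully open they stand 13 mm farther back than shut.
Start: joints at [1.141, 0.527, 1.433, -0, 1.181, -0.178], TCP at [0.155, 0.605, 0.242] pointing down, gripper open.
Joint ranges: [-3.08, 3.08], [-0.75, 2.2], [0.22, 2.44], [-1.43, 4.57], [0, 2.65], [-2.85, 2.85]. Speed limits (rad/s): [2.79, 2.79, 3.14, 3.14, 3.14, 3.14].

INTERFACE

Orientations are given as a 3x3 rotation matrix whose columns are the frame's x, y, z axes.
In Python, from bench import robot gives the robot as it stands.
- The arm moves only by the tool jog_arm, never from a script. Its argument "targets" is a list of rows, each an object with "rot": the turn, a rotation vector about the tool's x, y, z in degrees, a list of three; "offset": the shift along the tool's x, y, z in cm, a list of three; "hand": the opening, from 0 (shut) to 1 (fully open). A call has 1 to 8 rows; each row shifts and turns the commanded pose from where the row before left it, along the tool's axes as they then stand; what a row does not reach is not made up. A row lasts 1/8 s, in which the tool goes at most 62.5 mm and 10.7 degrees, less where a joint would pass 70% of its speed; a pose out of reach is approached as far as the arm can. A call is refused whole if a number of a shift passes 6.25 or a number of a turn 10.7, either way. A call with a gripper value outside its range is refused whole. The fingers move at their own pace and stop on an object; "squeeze" is the grip in N (left out, the last holds). Time passes only in rows, so rows that do not move let the fingers close. It gives the time, the measured TCP pose, the force and the opening at its end, in the units of the state.
- robot.get_state(): the state, without advancing time (a new reading comes with each control period).
- robot.grab_frame(name): name is "scene" or "top"; returns the picture (480x640x3 uint8, red, green, blue); there is no depth.
- robot.camera_model(name): a dict with "camera_matrix" (3x3 intrinsics, pixels), "R" (3x3) and "t" (3): a world point X has camera coordinates R X + t. Camera axes: x right, y down, z forward; pixel columns grow to the right and rows downward; lengths in m; the calibration is good to about 2 mm. A picture is of the moment at which its call begins. camera_model takes no time and is no camera call.
- robot.finish_job(): hands the job in, once; it reports no verdict.
The state is a dict: "time_s": time; "q": joint angles; "dq": joint speeds; "effort": joint torques, N m; "eef_pos": TCP position; "ee_rot": TCP orientation; "contact_force": force on the tool from outside, world axes, zero at the start; "ft_torque": the same for the moment, N m; "finger_gap": opening from 0.0 (shut) to 1.0 (fully open).
Only numpy, scipy, OpenCV 4.12 (cv2) and the standard library are available. Lean on these libraries where they do the work, as an engineer would, in place of code of your own. Each camera call takes 0.05 s, during which the arm holds its last target.

## Working session

There is one attempt and no reset: what is moved stays moved. The work goes in short steps, Python scripts to look and compute and a tool call to move; the robot and the scene stay as the last step left them, time stands still between calls to the robot, and variables do not carry over. Pictures are saved under pics/ and viewed, and the job is handed in when it is done.

Besides the shell and the picture viewer there is one more tool, called as name(argument=value, ...) on one line, values as JSON. jog_arm: Moves the arm, as the interface text tells. Its arguments: {"type":"object","properties":{"targets":{"type":"array","items":{"type":"object","properties":{"rot":{"type":"array","items":{"type":"number"}},"offset":{"type":"array","items":{"type":"number"}},"hand":{"type":"number"}}}},"squeeze":{"type":"number"}},"required":["targets"]}

```bash
ls; mkdir -p pics; python3 - <<'E'
from bench import robot
import cv2
for n in("scene","top"):
    im=robot.grab_frame(n); cv2.imwrite(f"pics/{n}0.png",im[:,:,::-1]); m=robot.camera_model(n); print(n,m)
s=robot.get_state(); print(s)
E
```

```text
pics
scene {'camera_matrix': array([[516.42243131,   0.        , 331.31000755],
       [  0.        , 516.42243131, 245.72970656],
       [  0.        ,   0.        ,   1.        ]]), 'R': array([[-0.87358549, -0.48642245,  0.01554343],
       [-0.38576049,  0.67262402, -0.63147904],
       [ 0.29671069, -0.55764696, -0.77523714]]), 't': array([0.45681586, 0.30663385, 0.93782075])}
top {'camera_matrix': array([[463.85554732,   0.        , 322.5876829 ],
       [  0.        , 463.85554732, 238.18174636],
       [  0.        ,   0.        ,   1.        ]]), 'R': array([[-0.40689253, -0.91346999, -0.00332361],
       [-0.84997599,  0.37993786, -0.36494936],
       [ 0.33463306, -0.14567018, -0.93102144]]), 't': array([0.18979922, 0.51032596, 0.90695755])}
{'time_s': 0.1, 'q': array([ 1.14144406e+00,  5.28391866e-01,  1.43380359e+00,  9.73753958e-06,
        1.18142452e+00, -1.78527129e-01]), 'dq': array([-1.80997796e-03, -1.95158157e-03, -1.81902025e-03,  3.96404482e-05,
        6.79707821e-04, -5.17985191e-04]), 'effort': array([-2.61692512e-04, -4.43302703e+01, -1.78586733e+01, -2.37730283e-04,
        3.88928820e-03,  1.66789283e-05]), 'eef_pos': array([0.15483998, 0.60485109, 0.24141064]), 'ee_rot': array([[-9.68706872e-01,  2.48206106e-01, -8.52127181e-04],
       [ 2.48207294e-01,  9.68705195e-01, -1.83956014e-03],
       [ 3.68869967e-04, -1.99349873e-03, -9.99997945e-01]]), 'contact_force': array([-0.18280211,  0.32292133, -0.82315558]), 'ft_torque': array([ 0.02323894, -0.00182779,  0.03315692]), 'finger_gap': 0.9988450146598178}
```

View pics/scene0.png

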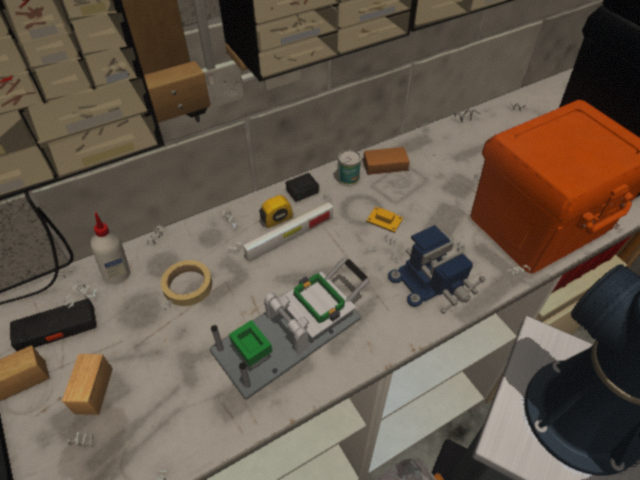

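View pics/top0.png

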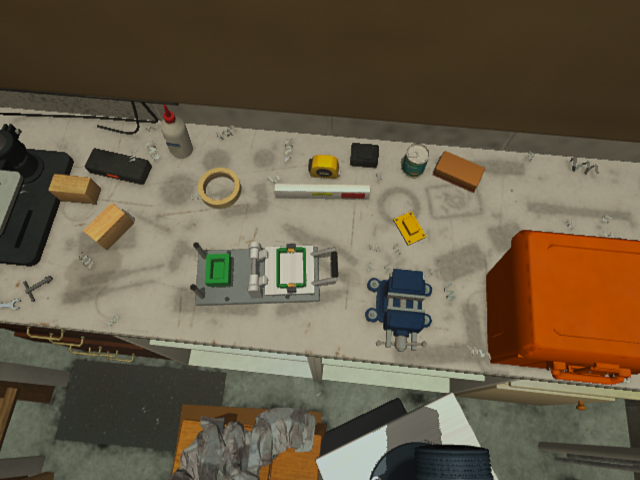

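```bash
cat > h.py <<'E'
import numpy as np,cv2
from bench import robot
def ray(n,px,z):
    m=robot.camera_model(n);K,R,t=m["camera_matrix"],m["R"],m["t"]
    c=-R.T@t; d=R.T@np.linalg.inv(K)@np.array([px[0],px[1],1.0]); return (c+d*(z-c[2])/d[2])
def proj(n,X):
    m=robot.camera_model(n); p=m["camera_matrix"]@(m["R"]@np.array(X)+m["t"]); return p[:2]/p[2]
E
python3 - <<'E'
from h import *
a=cv2.imread("pics/top0.png"); b=cv2.imread("pics/scene0.png")
cv2.imwrite("pics/c1.png",cv2.resize(a[230:320,180:350],None,fx=4.7,fy=4.7,interpolation=cv2.INTER_CUBIC))
cv2.imwrite("pics/c2.png",cv2.resize(b[190:400,200:420],None,fx=2.8,fy=2.8,interpolation=cv2.INTER_CUBIC))
for n,im in(("top",a),("scene",b)):
    hsv=cv2.cvtColor(im,cv2.COLOR_BGR2HSV)
    for nm,lo,hi in(("yel",(20,150,120),(32,255,255)),("green",(50,120,50),(75,255,255)),("black",(0,0,0),(180,255,45))):
        m=cv2.inRange(hsv,lo,hi); 
        k,l,st,ce=cv2.connectedComponentsWithStats(m)
        for i in range(1,k):
            if st[i,4]>60 and 150<ce[i][0]<480 and 150<ce[i][1]<400:
                c,_=cv2.findContours((l==i).astype(np.uint8),0,2)
                print(n,nm,st[i],ce[i].round(1),[np.round(v,1) for v in cv2.minAreaRect(c[0])], )
E
```

```text
top yel [312 155  25  17 327] [324.4 162. ] [array([324.4, 162.1]), array([24.6, 15.1]), np.float64(8.1)]
top yel [394 211  32  34 552] [409.7 227.5] [array([409.5, 227.2]), array([31.4, 20.1]), np.float64(60.3)]
top green [295 247  11  40 113] [302.1 266.5] [array([300.3, 266.4]), array([39.2,  9.7]), np.float64(88.4)]
top green [277 248  10  40 126] [279.6 266.3] [array([281.5, 267.5]), array([39.,  9.]), np.float64(90.0)]
top green [205 254  25  32 719] [217.2 269.4] [array([217. , 269.5]), array([31., 24.]), np.float64(90.0)]
top black [351 143  28  25 593] [364.3 154.9] [array([364.5, 154.8]), array([26.7, 22.5]), np.float64(5.2)]
top black [331 252   7  25 142] [334. 264.] [array([333.9, 264. ]), array([24.2,  5.7]), np.float64(86.2)]
top black [383 280   6  26  85] [385.3 290. ] [array([385.5, 292.5]), array([25.,  5.]), np.float64(90.0)]
top black [383 309  39  27 174] [396.4 326.4] [array([397.9, 326.7]), array([42.9, 17.4]), np.float64(27.8)]
top black [412 395  12   8  67] [417.7 398.1] [array([417.5, 398.5]), array([ 7., 11.]), np.float64(90.0)]
scene yel [262 195  28  21
[... 162 characters left out ...]
.1, 15.6]), np.float64(21.0)]
scene green [311 275  33  34 147] [328.4 289.3] [array([327.2, 290.8]), array([41. ,  9.8]), np.float64(46.1)]
scene green [295 283  33  38 145] [308.  302.6] [array([310.6, 302.5]), array([42.1, 11.2]), np.float64(49.2)]
scene green [ 230  321   41   44 1015] [250.7 342.2] [array([250.8, 341.9]), array([37. , 29.1]), np.float64(54.5)]
scene black [286 174  32  27 557] [301.9 187. ] [array([302.1, 186.8]), array([20.8, 29.6]), np.float64(67.4)]
scene black [404 247  66  48 860] [432.1 274.9] [array([434.5, 274.1]), array([61.4, 36.1]), np.float64(20.9)]
scene black [346 261  20  19 115] [355.5 269.8] [array([355.2, 269.8]), array([24. ,  4.9]), np.float64(45.0)]
```

View pics/c1.png

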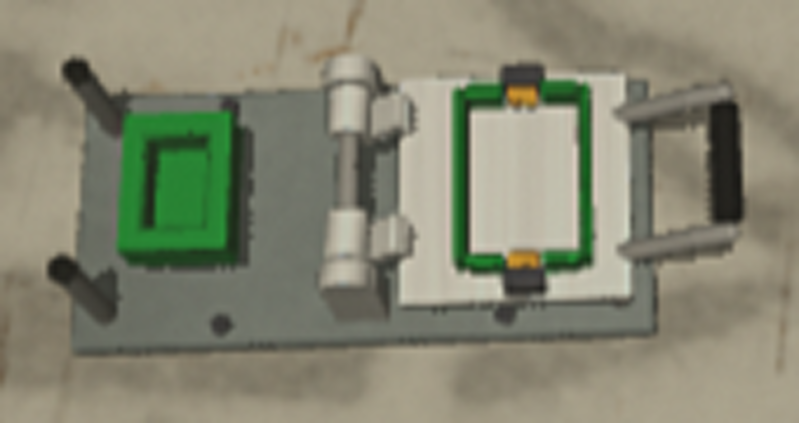

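View pics/c2.png

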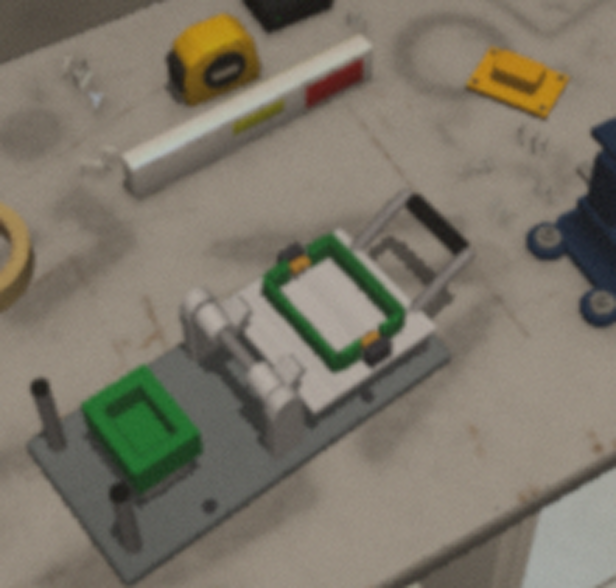

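```bash
cat > fit.py <<'E'
from h import *
def u(n,p):
    if n=="top": return ((p[0]+.5)/4.7-.5+180,(p[1]+.5)/4.7-.5+230)
    return ((p[0]+.5)/2.8-.5+200,(p[1]+.5)/2.8-.5+190)
P=[("top",(645,78),(65,-140,14)),("top",(655,334),(-65,-140,14)),("top",(73,353),(-65,140,14)),
("top",(124,112),(33,105,71.5)),("top",(236,109),(33,55,71.5)),("top",(119,251),(-33,105,71.5)),("top",(233,249),(-33,55,71.5)),
("scene",(28,447),(65,140,14)),("scene",(130,583),(-65,140,14)),("scene",(450,358),(-65,-140,14)),
("scene",(83,405),(33,105,71.5)),("scene",(146,368),(33,55,71.5)),("scene",(201,431),(-33,55,71.5)),("scene",(136,474),(-33,105,71.5))]
H=[("top",(334,264),(0,-175,73)),("scene",(355.5,269.8),(0,-175,73))]
def kab(W,J):
    W=np.array(W);J=np.array(J);Wc=W.mean(0);Jc=J.mean(0);A=J-Jc;B=W-Wc
    th=np.arctan2((A[:,0]*B[:,1]-A[:,1]*B[:,0]).sum(),(A*B).sum())
    R=np.array([[np.cos(th),-np.sin(th)],[np.sin(th),np.cos(th)]]);t=Wc-R@Jc
    return th,t,((W-(J@R.T+t))*1000).round(1)
L=[(n,ray(n,u(n,p),j[2]/1e3)[:2],j) for n,p,j in P]+[(n,ray(n,p,j[2]/1e3)[:2],j) for n,p,j in H]
for sel in(("top",),("scene",),("top","scene")):
    S=[l for l in L if l[0] in sel]
    th,t,r=kab([l[1] for l in S],[np.array(l[2][:2])/1e3 for l in S]); print(sel,np.degrees(th),t); print(r.tolist())
R=np.array([[np.cos(th),-np.sin(th)],[np.sin(th),np.cos(th)]])
for nm,y in(("pocket",-.08),("handle",-.175),("nest",.08)): print(nm,t+R@[0,y])
# pocket from outer wall top corners
for n,pts in(("top",[(455,85),(590,82),(592,268),(456,270)]),("scene",[(264,287),(335,236),(405,320),(338,367)])):
    q=np.array([ray(n,u(n,p),.071)[:2] for p in pts]); print("pocket",n,q.mean(0),q.tolist())
# cover
for n in("top","scene"):
    im=cv2.imread(f"pics/{n}0.png");hsv=cv2.cvtColor(im,cv2.COLOR_BGR2HSV)
    m=cv2.inRange(hsv,(18,90,90),(34,255,255));c,_=cv2.findContours(m,0,2)
    ex=proj(n,(.45,0,.01))
    for k in c:
        if cv2.contourArea(k)>150:
            k=k[:,0].astype(float);w=np.array([ray(n,p,.008)[:2] for p in k])*1000
            print(n,k.mean(0),cv2.minAreaRect(w.astype(np.float32)))
    x0=[380,200];cv2.imwrite(f"pics/cov_{n}.png",cv2.resize(im[195:260,360:450],None,fx=8,fy=8,interpolation=cv2.INTER_CUBIC))
E
python3 fit.py
```

```text
('top',) -22.1137268614069 [0.55227624 0.12452357]
[[0.4, 2.6], [-0.1, 1.6], [-1.2, -1.6], [1.7, 0.5], [0.6, -1.5], [-0.1, -0.6], [-1.6, -2.1], [0.4, 1.1]]
('scene',) -21.997172283915813 [0.55245694 0.12649992]
[[-3.8, 0.9], [-0.2, -2.3], [1.6, 5.1], [-0.5, -1.4], [-1.6, 1.5], [1.7, -1.9], [2.0, -2.4], [0.8, 0.6]]
('top', 'scene') -22.03908902418297 [0.55235576 0.12551862]
[[0.1, 1.6], [-0.3, 0.8], [-1.1, -2.6], [1.7, -0.6], [0.5, -2.6], [-0.1, -1.6], [-1.6, -3.1], [-3.8, 1.9], [-0.2, -1.3], [1.8, 6.0], [-0.5, -0.3], [-1.6, 2.5], [1.7, -1.0], [2.0, -1.4], [0.1, 0.2], [1.0, 1.5]]
pocket [0.52233664 0.05136438]
handle [ 0.48668893 -0.03669379]
nest [0.58237489 0.19967287]
pocket top [0.51974726 0.05125383] [[0.5736303029854072, 0.06354157182932647], [0.549145857321936, 0.005075464440897626], [0.4659345739877794, 0.0397905932092478], [0.49027831594648374, 0.0966076889552076]]
pocket scene [0.5187448  0.05742376] [[0.5679536216764418, 0.0717404205568491], [0.5468431476498767, 0.008941920938825176], [0.4693401507881986, 0.04691248179659646], [0.49084227152508086, 0.10210020786163299]]
top
[... 881 characters left out ...]
25256347656), 59.70469665527344)
scene [186.75       284.01190476] ((805.1424560546875, 126.33544921875), (103.65069580078125, 117.23413848876953), 62.925331115722656)
scene [384.         218.22222222] ((517.0326538085938, -248.45033264160156), (76.65129089355469, 58.27986526489258), 0.18920999765396118)
scene [274.54929577 210.77464789] ((752.5390014648438, -145.94712829589844), (69.81106567382812, 97.6496810913086), 47.966434478759766)
scene [107.11363636 154.48863636] ((1244.6781005859375, -93.71017456054688), (137.5514678955078, 43.88602066040039), 58.76001739501953)
scene [94.12  7.74] ((1850.5604248046875, -644.2108154296875), (94.19419860839844, 98.46111297607422), 58.031341552734375)
```

View pics/cov_top.png

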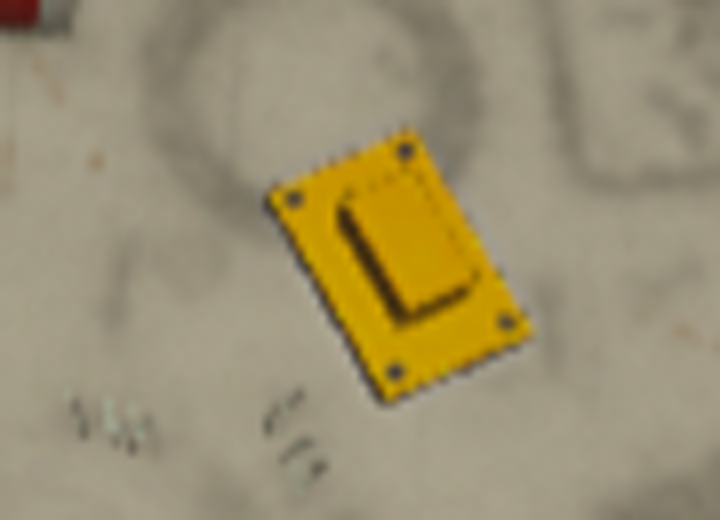

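View pics/cov_scene.png

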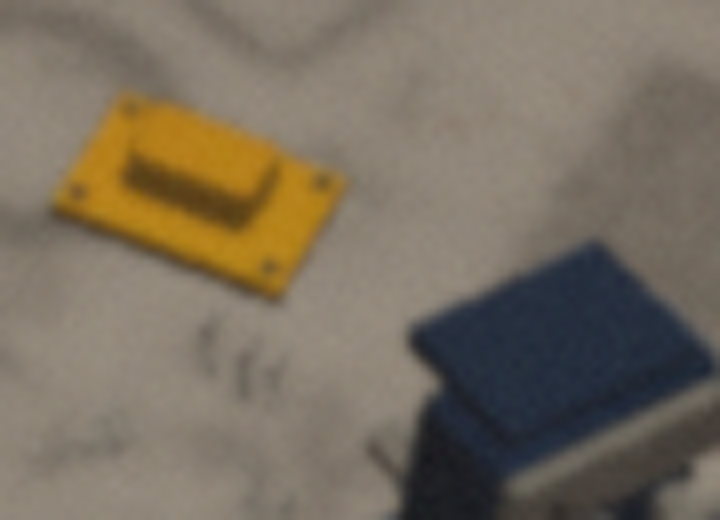

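```bash
cat >> fit.py <<'E'
print("-----")
c=lambda p:((p[0]+.5)/8-.5+360,(p[1]+.5)/8-.5+195)
for n,pts in(("top",[(270,195),(408,130),(530,335),(388,402)]),("scene",[(52,208),(125,92),(348,182),(278,300)])):
    q=np.array([ray(n,c(p),.008)[:2] for p in pts]); e=q[2]-q[1]+q[3]-q[0]
    print("cover",n,q.mean(0),np.degrees(np.arctan2(e[1],e[0])),np.linalg.norm(q[1]-q[0]),np.linalg.norm(q[2]-q[1]))
for n,pts in(("top",[(523,97),(523,262)]),("scene",[(300,263),(371,341)])):
    q=np.array([ray(n,u(n,p),.060)[:2] for p in pts]); print("rollers",n,q.mean(0),q.tolist())
for n,pts in(("top",[(338,348),(405,318),(472,275),(412,172),(345,205)]),):
    q=[ray(n,c(p),.026)[:2] for p in pts]; print(np.round(q,4).tolist())
E
python3 fit.py | sed -n '/-----/,$p'
```

```text
-----
cover top [ 0.51547606 -0.2488859 ] -178.90049371489474 0.04803490923110453 0.07390820112189293
cover scene [ 0.51617142 -0.24689513] -179.73187695434945 0.05318444867144115 0.07364772451297076
rollers top [0.52175751 0.05133826] [[0.5590501749533501, 0.03582956828171545], [0.4844648427354883, 0.06684695158234694]]
rollers scene [0.52268475 0.05121334] [[0.560720015407255, 0.03522624876847358], [0.4846494883408711, 0.06720043487589644]]
[[0.4939, -0.2141], [0.4942, -0.2363], [0.4983, -0.2606], [0.5347, -0.2601], [0.5333, -0.237]]
```

```bash
cat > st.py <<'E'
from h import *
import sys
def st():
    s=robot.get_state(); R=s["ee_rot"]; print("t",s["time_s"],"pos",s["eef_pos"].round(4),"yaw_y",np.degrees(np.arctan2(R[1,1],R[0,1])).round(2),"z",R[:,2].round(3),"F",s["contact_force"].round(1),"gap",round(s["finger_gap"],3),"q",s["q"].round(2))
    return s
def to(X):
    s=st(); print("tool offset cm",(s["ee_rot"].T@(np.array(X)-s["eef_pos"])*100).round(2))
if __name__=="__main__":
    to([float(v) for v in sys.argv[1:4]]) if len(sys.argv)>3 else st()
E
python3 - <<'E'
from h import *
print(robot.nose_length)
for p in [(388,268),(424,268),(384,285),(430,275),(405,300)]:
    print(p,[ray("top",p,z)[:2].round(3).tolist() for z in(.06,.1)])
for p in [(415,235),(432,228),(455,243),(470,262)]:
    print(p,[ray("scene",p,z)[:2].round(3).tolist() for z in(.06,.1)])
E
```

```text
0.011
(388, 268) [[0.434, -0.143], [0.425, -0.132]]
(424, 268) [[0.402, -0.215], [0.394, -0.201]]
(384, 285) [[0.403, -0.117], [0.395, -0.108]]
(430, 275) [[0.382, -0.219], [0.375, -0.205]]
(405, 300) [[0.355, -0.143], [0.349, -0.133]]
(415, 235) [[0.422, -0.192], [0.414, -0.158]]
(432, 228) [[0.398, -0.229], [0.39, -0.193]]
(455, 243) [[0.339, -0.214], [0.334, -0.179]]
(470, 262) [[0.293, -0.181], [0.29, -0.147]]
```

jog_arm(targets=[{"rot": [0,0,-7.55],"offset": [0,0,0],"hand": 1},{"rot": [0,0,-7.55],"offset": [0,0,0],"hand": 1}])

```text
time_s: 0.35
eef_pos: [0.1549, 0.6051, 0.2417]
ee_rot: [[-1.0, -0.017, -0.001], [-0.017, 1.0, -0.001], [0.001, -0.001, -1.0]]
contact_force: [-0.2, -0.5, 0.2]
finger_gap: 0.994
```

jog_arm(targets=[{"rot": [0,0,0],"offset": [-3.8,-3.8,0],"hand": 1},{"rot": [0,0,0],"offset": [-3.8,-3.8,0],"hand": 1},{"rot": [0,0,0],"offset": [-3.8,-3.8,0],"hand": 1},{"rot": [0,0,0],"offset": [-3.8,-3.8,0],"hand": 1},{"rot": [0,0,0],"offset": [-3.8,-3.8,0],"hand": 1},{"rot": [0,0,0],"offset": [-3.8,-3.8,0],"hand": 1},{"rot": [0,0,0],"offset": [-3.8,-3.8,0],"hand": 1},{"rot": [0,0,0],"offset": [-3.8,-3.8,0],"hand": 1}])

```text
time_s: 1.35
eef_pos: [0.4638, 0.3039, 0.242]
ee_rot: [[-1.0, -0.013, -0.001], [-0.013, 1.0, -0.0], [0.001, -0.0, -1.0]]
contact_force: [1.3, 0.7, -0.5]
finger_gap: 1.002
```

```bash
python3 st.py .5158 -.248 .14
```

```text
t 1.35 pos [0.4638 0.3039 0.242 ] yaw_y 90.72 z [-0.001 -0.    -1.   ] F [ 1.3  0.7 -0.5] gap 1.002 q [ 0.38  0.43  1.61  0.    1.1  -1.21]
tool offset cm [ -4.51 -55.25  10.2 ]
```

jog_arm(targets=[{"rot": [0,0,0],"offset": [-0.5,-5.5,0],"hand": 1},{"rot": [0,0,0],"offset": [-0.5,-5.5,0],"hand": 1},{"rot": [0,0,0],"offset": [-0.5,-5.5,0],"hand": 1},{"rot": [0,0,0],"offset": [-0.5,-5.5,0],"hand": 1},{"rot": [0,0,0],"offset": [-0.5,-5.5,0],"hand": 1},{"rot": [0,0,0],"offset": [-0.5,-5.5,0],"hand": 1},{"rot": [0,0,0],"offset": [-0.5,-5.5,0],"hand": 1},{"rot": [0,0,0],"offset": [-0.5,-5.5,0],"hand": 0.8}])

```text
time_s: 2.35
eef_pos: [0.5083, -0.1359, 0.2421]
ee_rot: [[-1.0, -0.012, -0.0], [-0.012, 1.0, 0.0], [0.0, 0.0, -1.0]]
contact_force: [1.0, 1.0, 0.1]
finger_gap: 0.816
```

jog_arm(targets=[{"rot": [0,0,0],"offset": [-0.5,-5.5,2],"hand": 0.7},{"rot": [0,0,0],"offset": [-0.5,-5.5,4],"hand": 0.7},{"rot": [0,0,0],"offset": [0,0,4],"hand": 0.7},{"rot": [0,0,0],"offset": [0,0,0],"hand": 0.7}])

```text
time_s: 2.85
eef_pos: [0.5168, -0.2384, 0.1424]
ee_rot: [[-1.0, -0.011, -0.007], [-0.011, 1.0, 0.005], [0.007, 0.005, -1.0]]
contact_force: [-0.2, 0.3, 0.6]
finger_gap: 0.701
```

```bash
python3 st.py .5158 -.248 .024; python3 - <<'E'
from h import *
for n in("top","scene"):
    im=robot.grab_frame(n)[:,:,::-1]
    cv2.imwrite(f"pics/a_{n}.png",cv2.resize(im[130:280,330:480],None,fx=4,fy=4,interpolation=cv2.INTER_CUBIC))
E
```

```text
t 2.85 pos [ 0.5168 -0.2384  0.1424] yaw_y 90.65 z [-0.007  0.005 -1.   ] F [-0.2  0.3  0.6] gap 0.701 q [-0.63  0.59  1.66  0.    0.9  -2.21]
tool offset cm [ 0.03 -1.03 11.83]
```

View pics/a_top.png

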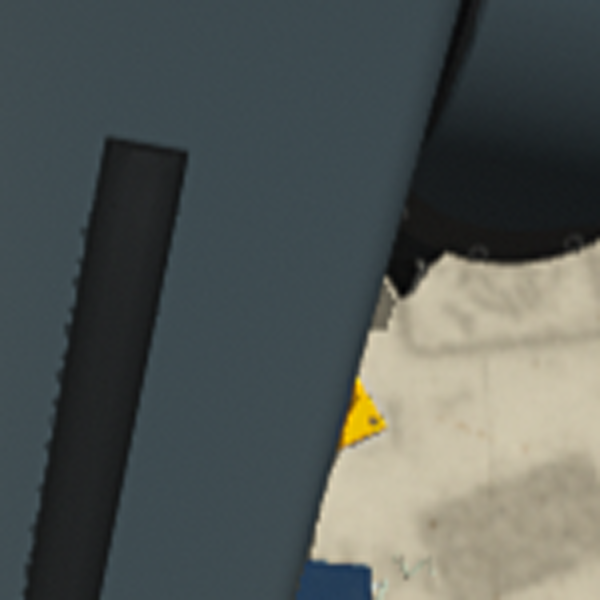

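View pics/a_scene.png

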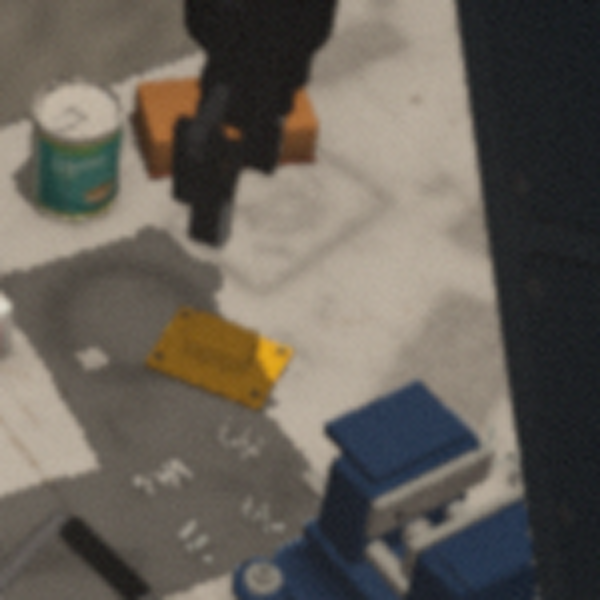

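jog_arm(targets=[{"rot": [0,0,0],"offset": [0.03,-1.0,3],"hand": 0.65},{"rot": [0,0,0],"offset": [0,0,3.5],"hand": 0.6},{"rot": [0,0,0],"offset": [0,0,3.0],"hand": 0.6},{"rot": [0,0,0],"offset": [0,0,1.0],"hand": 0.6},{"rot": [0,0,0],"offset": [0,0,0],"hand": 0.6}])

```text
time_s: 3.58
eef_pos: [0.5201, -0.2493, 0.0417]
ee_rot: [[-1.0, -0.014, 0.001], [-0.014, 1.0, -0.001], [-0.001, -0.001, -1.0]]
contact_force: [0.6, -0.4, 0.3]
finger_gap: 0.599
```

```bash
python3 st.py .5158 -.248 .023; python3 - <<'E'
from h import *
for n in("scene",):
    im=robot.grab_frame(n)[:,:,::-1]
    cv2.imwrite(f"pics/b_{n}.png",cv2.resize(im[160:260,340:440],None,fx=6,fy=6,interpolation=cv2.INTER_CUBIC))
E
```

```text
t 3.575 pos [ 0.5201 -0.2493  0.0417] yaw_y 90.79 z [ 0.001 -0.001 -1.   ] F [ 0.6 -0.4  0.3] gap 0.599 q [-0.64  0.76  1.69 -0.    0.69 -2.23]
tool offset cm [0.43 0.14 1.87]
```

View pics/b_scene.png

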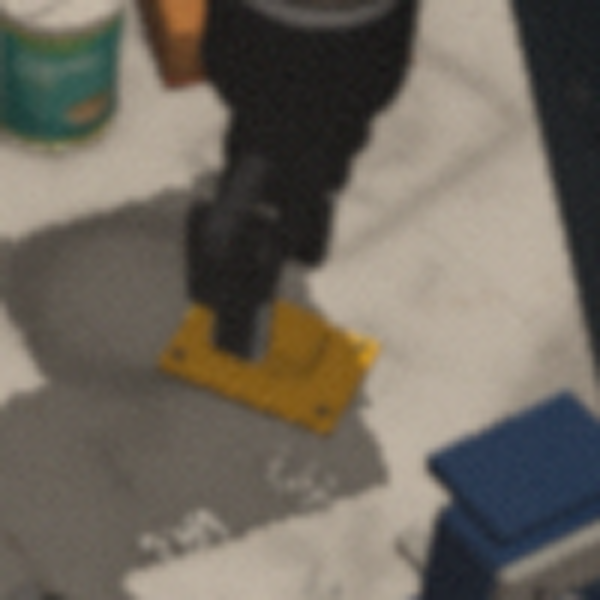

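jog_arm(targets=[{"rot": [0,0,0],"offset": [0.43,0.14,0.9],"hand": 0.6},{"rot": [0,0,0],"offset": [0,0,0.95],"hand": 0.6},{"rot": [0,0,0],"offset": [0,0,0],"hand": 0.6},{"rot": [0,0,0],"offset": [0,0,0],"hand": 0.6}])

```text
time_s: 4.12
eef_pos: [0.515, -0.2482, 0.0221]
ee_rot: [[-1.0, -0.013, -0.0], [-0.013, 1.0, -0.0], [0.0, -0.0, -1.0]]
contact_force: [0.6, -0.5, -0.0]
finger_gap: 0.601
```

```bash
python3 st.py .5158 -.248 .023
```

```text
t 4.125 pos [ 0.515  -0.2482  0.0221] yaw_y 90.72 z [-0. -0. -1.] F [ 0.6 -0.5 -0. ] gap 0.601 q [-0.64  0.79  1.71 -0.    0.65 -2.23]
tool offset cm [-0.08  0.01 -0.09]
```

jog_arm(squeeze=40, targets=[{"rot": [0,0,0],"offset": [-0.06,0,-0.2],"hand": 0.4},{"rot": [0,0,0],"offset": [0,0,0],"hand": 0.1},{"rot": [0,0,0],"offset": [0,0,0],"hand": 0.1},{"rot": [0,0,0],"offset": [0,0,0],"hand": 0.1}])

```text
time_s: 4.62
eef_pos: [0.5161, -0.2485, 0.0248]
ee_rot: [[-1.0, -0.013, 0.001], [-0.013, 1.0, -0.001], [-0.001, -0.001, -1.0]]
contact_force: [0.1, -0.5, 4.8]
finger_gap: 0.268
```

```bash
python3 st.py .5158 -.248 .15
```

```text
t 4.625 pos [ 0.5161 -0.2485  0.0248] yaw_y 90.73 z [ 0.001 -0.001 -1.   ] F [ 0.1 -0.5  4.8] gap 0.268 q [-0.64  0.78  1.71 -0.    0.65 -2.23]
tool offset cm [  0.02   0.03 -12.52]
```

jog_arm(targets=[{"rot": [0,0,0],"offset": [0,0,-2],"hand": 0.1},{"rot": [0,0,0],"offset": [0,0,-4.5],"hand": 0.1},{"rot": [0,0,0],"offset": [0,0,-4.5],"hand": 0.1},{"rot": [0,0,0],"offset": [0,0,-3],"hand": 0.1},{"rot": [0,0,7.6],"offset": [0,0,0],"hand": 0.1},{"rot": [0,0,7.6],"offset": [0,0,0],"hand": 0.1},{"rot": [0,0,7.6],"offset": [0,0,0],"hand": 0.1}])

```text
time_s: 5.5
eef_pos: [0.5147, -0.2474, 0.1634]
ee_rot: [[-0.925, 0.38, -0.002], [0.38, 0.925, 0.001], [0.002, 0.001, -1.0]]
contact_force: [0.6, 0.9, -1.7]
finger_gap: 0.265
```

```bash
python3 st.py .5222 .0513 .14; python3 - <<'E'
from h import *
for n in("scene",):
    im=robot.grab_frame(n)[:,:,::-1]
    cv2.imwrite(f"pics/d_{n}.png",cv2.resize(im[80:280,320:520],None,fx=3,fy=3,interpolation=cv2.INTER_CUBIC))
E
```

```text
t 5.5 pos [ 0.5147 -0.2474  0.1634] yaw_y 67.68 z [-0.002  0.001 -1.   ] F [ 0.6  0.9 -1.7] gap 0.265 q [-0.64  0.56  1.64  0.    0.94 -1.82]
tool offset cm [10.65 27.91  2.38]
```

View pics/d_scene.png

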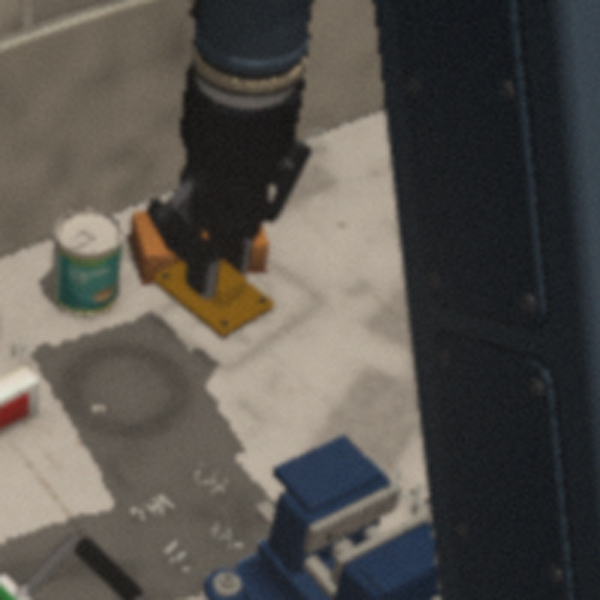

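jog_arm(targets=[{"rot": [0,0,0],"offset": [1.8,4.6,0],"hand": 0.1},{"rot": [0,0,0],"offset": [1.8,4.6,0],"hand": 0.1},{"rot": [0,0,0],"offset": [1.8,4.6,0],"hand": 0.1},{"rot": [0,0,0],"offset": [1.8,4.6,0],"hand": 0.1},{"rot": [0,0,0],"offset": [1.8,4.6,0],"hand": 0.1},{"rot": [0,0,0],"offset": [1.65,4.9,1.5],"hand": 0.1},{"rot": [0,0,0],"offset": [0,0,1.5],"hand": 0.1},{"rot": [0,0,0],"offset": [0,0,0],"hand": 0.1}])

```text
time_s: 6.55
eef_pos: [0.5203, 0.0507, 0.1326]
ee_rot: [[-0.927, 0.374, -0.004], [0.374, 0.927, 0.0], [0.004, -0.001, -1.0]]
contact_force: [0.3, -0.9, -1.6]
finger_gap: 0.268
```

```bash
python3 st.py .5222 .0513 .14; python3 - <<'E'
from h import *
for n in("scene","top"):
    im=robot.grab_frame(n)[:,:,::-1]
    cv2.imwrite(f"pics/e_{n}.png",cv2.resize(im[200:400,200:400],None,fx=3,fy=3,interpolation=cv2.INTER_CUBIC))
E
```

```text
t 6.55 pos [0.5203 0.0507 0.1326] yaw_y 68.04 z [-0.004  0.    -1.   ] F [ 0.3 -0.9 -1.6] gap 0.268 q [-0.12  0.56  1.79 -0.    0.8  -1.3 ]
tool offset cm [-0.15  0.13 -0.74]
```

View pics/e_scene.png

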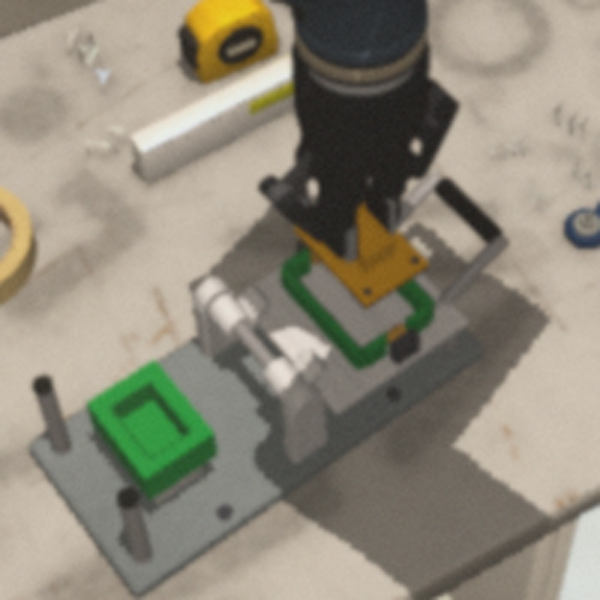

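View pics/e_top.png

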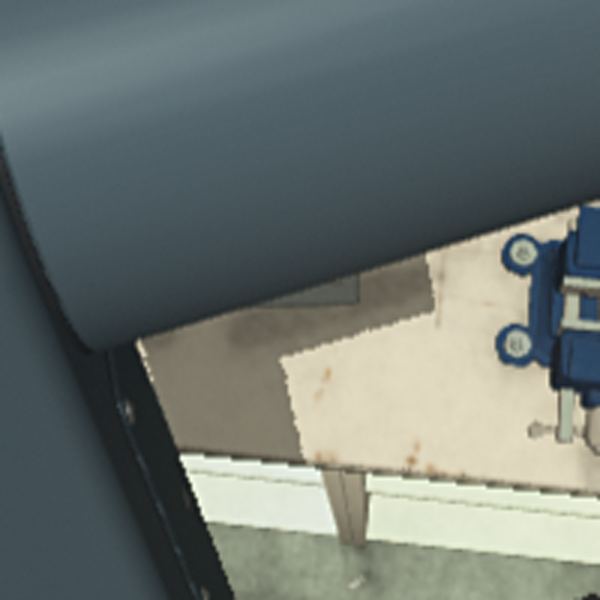

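```bash
python3 - <<'E'
from h import *
import numpy as np
u=lambda p:((p[0]+.5)/3-.5+200,(p[1]+.5)/3-.5+200)
for z in(.114,.116):
    q=[ray("scene",u(p),z)[:2] for p in[(429,262),(367,306),(296,231)]]
    d=q[1]-q[2]; print(q,"ctr",(q[0]+q[2])/2,"len",np.linalg.norm(q[1]-q[0]),np.linalg.norm(d),"xdir",np.degrees(np.arctan2(-d[1],-d[0])))
E
```

```text
[array([0.47805569, 0.04042073]), array([0.49554393, 0.08792415]), array([0.56261404, 0.06129542])] ctr [0.52033487 0.05085807] len 0.05062029091647104 0.07216293187717898 xdir -21.654475780503507
[array([0.47745796, 0.04166767]), array([0.49490246, 0.08905227]), array([0.5618048 , 0.06249015])] ctr [0.51963138 0.05207891] len 0.05049367147331435 0.07198242658798722 xdir -21.654475780503507
```

jog_arm(targets=[{"rot": [0,0,0.2],"offset": [-0.15,0.13,0],"hand": 0.1},{"rot": [0,0,0],"offset": [0,0,1.3],"hand": 0.1},{"rot": [0,0,0],"offset": [0,0,1.3],"hand": 0.1},{"rot": [0,0,0],"offset": [0,0,0.6],"hand": 0.1},{"rot": [0,0,0],"offset": [0,0,0],"hand": 0.1},{"rot": [0,0,0],"offset": [0,0,0],"hand": 0.1}])

```text
time_s: 7.4
eef_pos: [0.5237, 0.0512, 0.1022]
ee_rot: [[-0.925, 0.379, 0.0], [0.379, 0.925, -0.0], [-0.0, 0.0, -1.0]]
contact_force: [0.1, 0.3, -0.8]
finger_gap: 0.268
```

```bash
python3 st.py .5222 .0513 .09; python3 - <<'E'
from h import *
for n in("scene",):
    im=robot.grab_frame(n)[:,:,::-1]
    cv2.imwrite(f"pics/f_{n}.png",cv2.resize(im[230:350,260:380],None,fx=5,fy=5,interpolation=cv2.INTER_CUBIC))
E
```

```text
t 7.4 pos [0.5237 0.0512 0.1022] yaw_y 67.74 z [ 0. -0. -1.] F [ 0.1  0.3 -0.8] gap 0.268 q [-0.12  0.61  1.8  -0.    0.73 -1.3 ]
tool offset cm [ 0.15 -0.05  1.22]
```

View pics/f_scene.png

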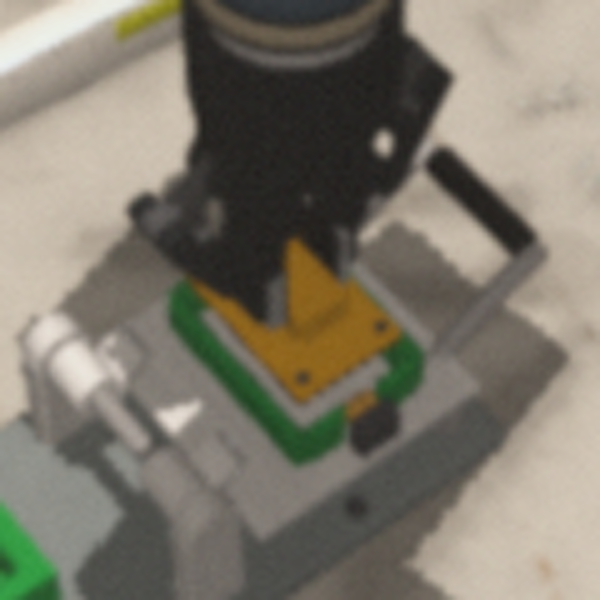

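jog_arm(targets=[{"rot": [0,0,0],"offset": [0.15,-0.05,0],"hand": 0.1},{"rot": [0,0,0],"offset": [0,0,0.4],"hand": 0.1},{"rot": [0,0,0],"offset": [0,0,0.4],"hand": 0.1},{"rot": [0,0,0],"offset": [0,0,0.3],"hand": 0.1},{"rot": [0,0,0],"offset": [0,0,0.2],"hand": 0.1},{"rot": [0,0,0],"offset": [0,0,0],"hand": 0.1}])

```text
time_s: 8.2
eef_pos: [0.5219, 0.0513, 0.0889]
ee_rot: [[-0.925, 0.379, -0.0], [0.379, 0.925, 0.0], [0.0, -0.0, -1.0]]
contact_force: [0.5, -0.7, -1.5]
finger_gap: 0.264
```

```bash
python3 st.py .5222 .0513 .085; python3 - <<'E'
from h import *
for n in("scene",):
    im=robot.grab_frame(n)[:,:,::-1]
    cv2.imwrite(f"pics/g_{n}.png",cv2.resize(im[230:350,260:380],None,fx=5,fy=5,interpolation=cv2.INTER_CUBIC))
E
```

```text
t 8.2 pos [0.5219 0.0513 0.0889] yaw_y 67.73 z [-0.  0. -1.] F [ 0.5 -0.7 -1.5] gap 0.264 q [-0.12  0.63  1.81  0.    0.7  -1.3 ]
tool offset cm [-0.03  0.02  0.39]
```

View pics/g_scene.png

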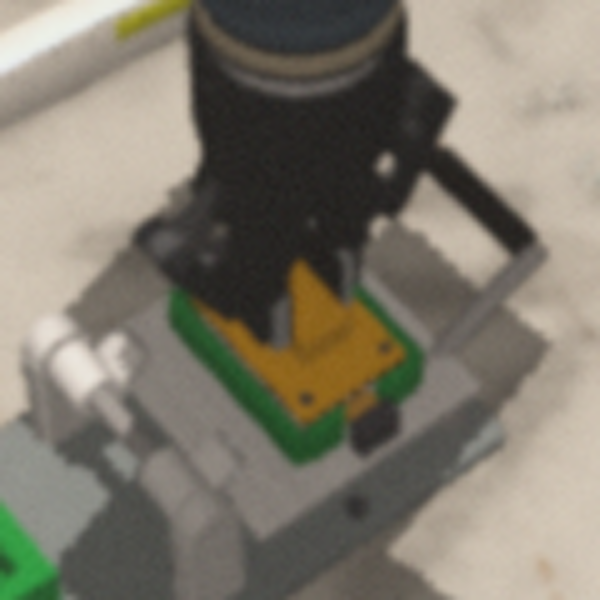

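jog_arm(targets=[{"rot": [0,0,0],"offset": [-0.03,0.02,0.15],"hand": 0.1},{"rot": [0,0,0],"offset": [0,0,0.15],"hand": 0.1},{"rot": [0,0,0],"offset": [0,0,0],"hand": 0.1}])

```text
time_s: 8.62
eef_pos: [0.5225, 0.0513, 0.0862]
ee_rot: [[-0.925, 0.379, 0.0], [0.379, 0.925, -0.0], [-0.0, 0.0, -1.0]]
contact_force: [-0.4, 0.3, -1.6]
finger_gap: 0.266
```

jog_arm(targets=[{"rot": [0,0,0],"offset": [0,0,0.15],"hand": 0.1},{"rot": [0,0,0],"offset": [0,0,0.15],"hand": 0.1},{"rot": [0,0,0],"offset": [0,0,0],"hand": 0.1}])

```text
time_s: 9.0
eef_pos: [0.5224, 0.0514, 0.0831]
ee_rot: [[-0.925, 0.379, 0.0], [0.379, 0.925, 0.0], [-0.0, 0.0, -1.0]]
contact_force: [-0.5, 0.8, 0.1]
finger_gap: 0.267
```

jog_arm(targets=[{"rot": [0,0,0],"offset": [0,0,0.1],"hand": 0.1},{"rot": [0,0,0],"offset": [0,0,0],"hand": 0.1},{"rot": [0,0,0],"offset": [0,0,0],"hand": 0.1}])

```text
time_s: 9.38
eef_pos: [0.5223, 0.0514, 0.0819]
ee_rot: [[-0.925, 0.379, -0.0], [0.379, 0.925, 0.0], [0.0, 0.0, -1.0]]
contact_force: [0.7, 1.3, -2.8]
finger_gap: 0.268
```

jog_arm(targets=[{"rot": [0,0,0],"offset": [0,0,0.1],"hand": 0.1},{"rot": [0,0,0],"offset": [0,0,0.05],"hand": 0.1},{"rot": [0,0,0],"offset": [0,0,0],"hand": 0.1}])

```text
time_s: 9.75
eef_pos: [0.5223, 0.0514, 0.0806]
ee_rot: [[-0.925, 0.379, -0.0], [0.379, 0.925, 0.0], [0.0, 0.0, -1.0]]
contact_force: [0.7, 0.8, -2.3]
finger_gap: 0.266
```

```bash
python3 st.py .5222 .0513 .085; python3 - <<'E'
from h import *
for n in("scene",):
    im=robot.grab_frame(n)[:,:,::-1]
    cv2.imwrite(f"pics/i_{n}.png",cv2.resize(im[230:350,260:380],None,fx=5,fy=5,interpolation=cv2.INTER_CUBIC))
E
```

```text
t 9.75 pos [0.5223 0.0514 0.0806] yaw_y 67.72 z [-0.  0. -1.] F [ 0.7  0.8 -2.3] gap 0.266 q [-0.12  0.65  1.81  0.    0.68 -1.3 ]
tool offset cm [ 0.01 -0.01 -0.44]
```

View pics/i_scene.png

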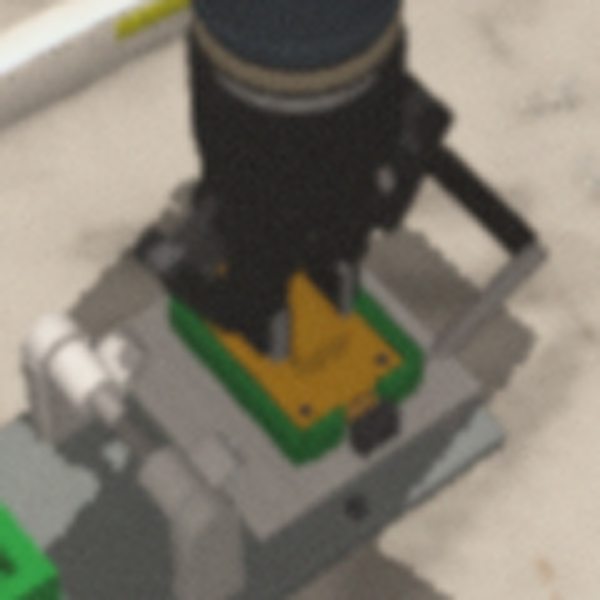

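jog_arm(targets=[{"rot": [0,0,0],"offset": [0,0,0],"hand": 0.33},{"rot": [0,0,0],"offset": [0,0,-0.5],"hand": 0.36},{"rot": [0,0,0],"offset": [0,0,-1.5],"hand": 0.5},{"rot": [0,0,0],"offset": [0,0,-3],"hand": 0.5},{"rot": [0,0,0],"offset": [0,0,-2],"hand": 0.3},{"rot": [0,0,0],"offset": [0,0,0],"hand": 0},{"rot": [0,0,0],"offset": [0,0,0],"hand": 0}])

```text
time_s: 10.68
eef_pos: [0.522, 0.0514, 0.1507]
ee_rot: [[-0.925, 0.379, -0.0], [0.379, 0.925, -0.0], [0.0, -0.0, -1.0]]
contact_force: [0.6, 0.2, -0.4]
finger_gap: 0.002
```

```bash
python3 st.py .5222 .0513 .09; python3 - <<'E'
from h import *
for n in("scene",):
    im=robot.grab_frame(n)[:,:,::-1]
    cv2.imwrite(f"pics/j_{n}.png",cv2.resize(im[230:350,260:380],None,fx=5,fy=5,interpolation=cv2.INTER_CUBIC))
E
```

```text
t 10.675 pos [0.522  0.0514 0.1507] yaw_y 67.73 z [-0. -0. -1.] F [ 0.6  0.2 -0.4] gap 0.002 q [-0.12  0.53  1.77 -0.    0.84 -1.3 ]
tool offset cm [-0.02  0.    6.07]
```

View pics/j_scene.png

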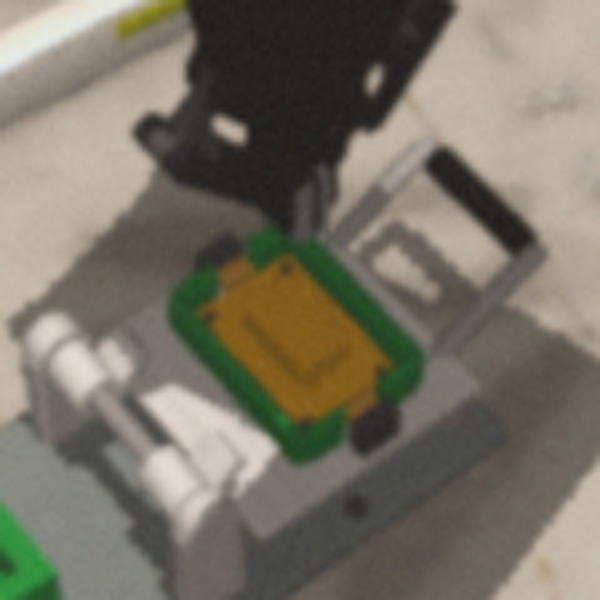

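jog_arm(targets=[{"rot": [0,0,0],"offset": [0,0,2.5],"hand": 0},{"rot": [0,0,0],"offset": [0,0,2],"hand": 0},{"rot": [0,0,0],"offset": [0,0,0.5],"hand": 0},{"rot": [0,0,0],"offset": [0,0,0.2],"hand": 0},{"rot": [0,0,0],"offset": [0,0,0],"hand": 0}])

```text
time_s: 11.35
eef_pos: [0.5226, 0.0513, 0.0989]
ee_rot: [[-0.925, 0.379, 0.001], [0.379, 0.925, -0.0], [-0.001, 0.0, -1.0]]
contact_force: [-0.0, 0.4, -0.5]
finger_gap: 0.004
```

jog_arm(targets=[{"rot": [0,0,0],"offset": [0,0,0.2],"hand": 0},{"rot": [0,0,0],"offset": [0,0,0.2],"hand": 0}])

```text
time_s: 11.6
eef_pos: [0.5226, 0.0513, 0.095]
ee_rot: [[-0.925, 0.379, 0.001], [0.379, 0.925, -0.0], [-0.001, 0.0, -1.0]]
contact_force: [-0.1, -0.7, 0.2]
finger_gap: -0.004
```

```bash
python3 st.py .5222 .0513 .084
```

```text
t 11.6 pos [0.5226 0.0513 0.095 ] yaw_y 67.73 z [ 0.001 -0.    -1.   ] F [-0.1 -0.7  0.2] gap -0.004 q [-0.12  0.62  1.81 -0.    0.71 -1.3 ]
tool offset cm [ 0.04 -0.02  1.1 ]
```

jog_arm(targets=[{"rot": [0,0,0],"offset": [0.03,0,0.2],"hand": 0},{"rot": [0,0,0],"offset": [0,0,0.2],"hand": 0}])

```text
time_s: 11.85
eef_pos: [0.522, 0.0515, 0.0906]
ee_rot: [[-0.925, 0.379, 0.0], [0.379, 0.925, -0.0], [-0.0, -0.0, -1.0]]
contact_force: [-0.7, -1.0, -0.7]
finger_gap: 0.002
```

jog_arm(targets=[{"rot": [0,0,0],"offset": [0,0,0.2],"hand": 0}])

```text
time_s: 11.98
eef_pos: [0.5221, 0.0515, 0.0885]
ee_rot: [[-0.925, 0.379, -0.0], [0.379, 0.925, 0.0], [0.0, -0.0, -1.0]]
contact_force: [0.3, 0.3, -0.6]
finger_gap: -0.0
```

jog_arm(targets=[{"rot": [0,0,0],"offset": [0,0,0.2],"hand": 0}])

```text
time_s: 12.1
eef_pos: [0.5221, 0.0514, 0.0865]
ee_rot: [[-0.925, 0.379, -0.0], [0.379, 0.925, 0.0], [0.0, -0.0, -1.0]]
contact_force: [-0.2, -0.0, -0.4]
finger_gap: -0.0
```

jog_arm(targets=[{"rot": [0,0,0],"offset": [0,0,0.2],"hand": 0}])

```text
time_s: 12.22
eef_pos: [0.5221, 0.0514, 0.0845]
ee_rot: [[-0.925, 0.379, -0.0], [0.379, 0.925, -0.0], [0.0, -0.0, -1.0]]
contact_force: [0.0, 0.2, 0.1]
finger_gap: 0.003
```

jog_arm(targets=[{"rot": [0,0,0],"offset": [0,0,0.2],"hand": 0}])

```text
time_s: 12.35
eef_pos: [0.5221, 0.0515, 0.0839]
ee_rot: [[-0.925, 0.379, 0.0], [0.379, 0.925, -0.0], [-0.0, -0.0, -1.0]]
contact_force: [-4.4, 0.7, 23.3]
finger_gap: 0.001
```

```bash
python3 st.py .5222 .0513 .084; python3 - <<'E'
from h import *
for n in("scene",):
    im=robot.grab_frame(n)[:,:,::-1]
    cv2.imwrite(f"pics/k_{n}.png",cv2.resize(im[230:350,260:380],None,fx=5,fy=5,interpolation=cv2.INTER_CUBIC))
E
```

```text
t 12.35 pos [0.5221 0.0515 0.0839] yaw_y 67.74 z [ 0. -0. -1.] F [-4.4  0.7 23.3] gap 0.001 q [-0.11  0.64  1.81 -0.    0.69 -1.3 ]
tool offset cm [-0.01 -0.01 -0.01]
```

View pics/k_scene.png

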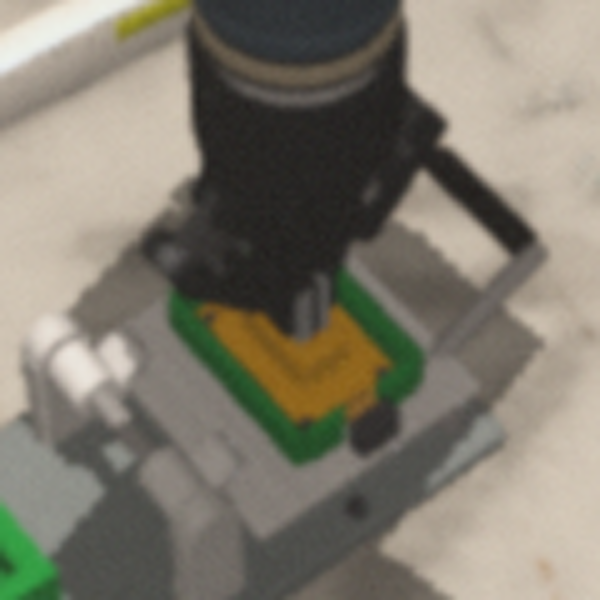

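jog_arm(targets=[{"rot": [0,0,0],"offset": [0,0,-1.5],"hand": 0},{"rot": [0,0,0],"offset": [0,0,-3],"hand": 0.2},{"rot": [0,0,0],"offset": [0,-3,-1.5],"hand": 0.45},{"rot": [0,0,0],"offset": [0,-4,0],"hand": 0.45},{"rot": [0,0,0],"offset": [0,-2.5,0],"hand": 0.45},{"rot": [0,0,0],"offset": [0,0,0],"hand": 0.45}])

```text
time_s: 13.15
eef_pos: [0.4858, -0.0377, 0.1431]
ee_rot: [[-0.924, 0.382, 0.0], [0.382, 0.924, -0.0], [-0.0, 0.0, -1.0]]
contact_force: [-0.4, -0.1, -0.1]
finger_gap: 0.447
```

```bash
python3 st.py .4867 -.0367 .063; python3 - <<'E'
from h import *
for n,p in(("top",(334,264)),("scene",(355.5,269.8))): print(n,ray(n,p,.073).round(4),ray(n,p,.075).round(4))
for n in("scene",):
    im=robot.grab_frame(n)[:,:,::-1]
    cv2.imwrite(f"pics/l_{n}.png",cv2.resize(im[230:350,270:390],None,fx=5,fy=5,interpolation=cv2.INTER_CUBIC))
E
```

```text
t 13.15 pos [ 0.4858 -0.0377  0.1431] yaw_y 67.56 z [ 0. -0. -1.] F [-0.4 -0.1 -0.1] gap 0.447 q [-0.31  0.5   1.87  0.    0.77 -1.49]
tool offset cm [-0.04  0.12  8.01]
top [ 0.4868 -0.0365  0.073 ] [ 0.4862 -0.0361  0.075 ]
scene [ 0.4877 -0.0352  0.073 ] [ 0.4871 -0.0338  0.075 ]
```

View pics/l_scene.png

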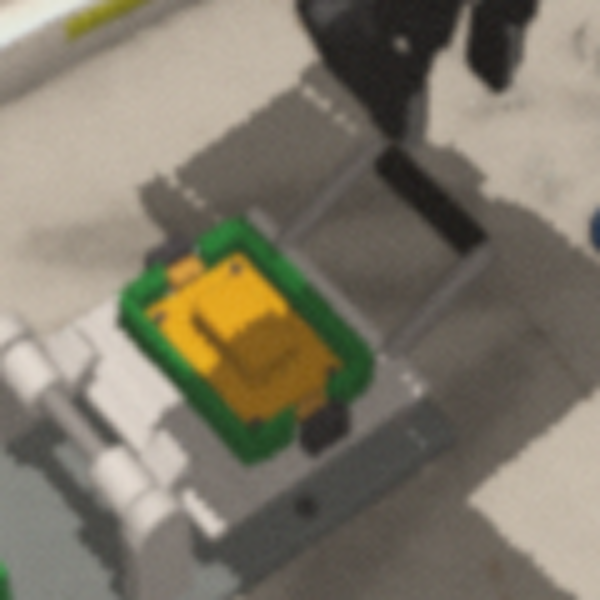

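jog_arm(squeeze=40, targets=[{"rot": [0,0,0],"offset": [-0.05,0.12,2.5],"hand": 0.45},{"rot": [0,0,0],"offset": [0,0,2.5],"hand": 0.45},{"rot": [0,0,0],"offset": [0,0,2],"hand": 0.45},{"rot": [0,0,0],"offset": [0,0,1],"hand": 0.45},{"rot": [0,0,0],"offset": [0,0,0],"hand": 0.45},{"rot": [0,0,0],"offset": [0,0,0],"hand": 0.45}])

```text
time_s: 13.95
eef_pos: [0.4876, -0.0354, 0.0632]
ee_rot: [[-0.926, 0.379, 0.001], [0.379, 0.926, -0.0], [-0.001, 0.0, -1.0]]
contact_force: [0.6, 0.8, 0.4]
finger_gap: 0.449
```

```bash
python3 st.py .4867 -.0362 .063; python3 - <<'E'
from h import *
for n in("scene",):
    im=robot.grab_frame(n)[:,:,::-1]
    cv2.imwrite(f"pics/m_{n}.png",cv2.resize(im[230:330,310:410],None,fx=6,fy=6,interpolation=cv2.INTER_CUBIC))
E
```

```text
t 13.95 pos [ 0.4876 -0.0354  0.0632] yaw_y 67.75 z [ 0.001 -0.    -1.   ] F [0.6 0.8 0.4] gap 0.449 q [-0.3   0.66  1.91  0.    0.57 -1.48]
tool offset cm [ 0.05 -0.11  0.02]
```

View pics/m_scene.png

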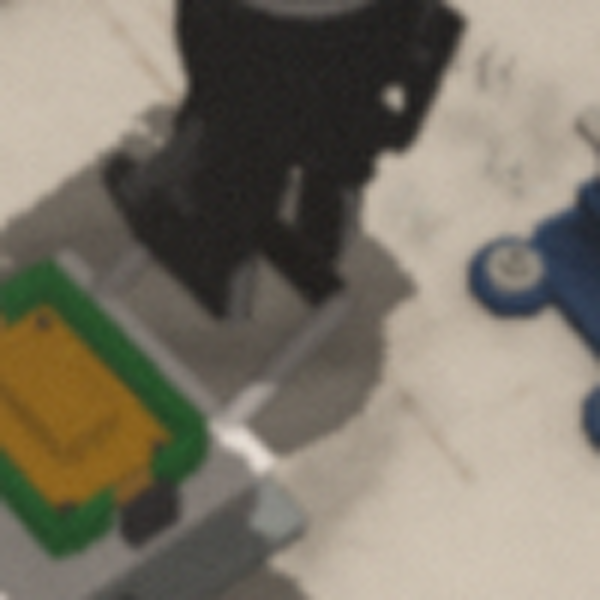

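jog_arm(squeeze=40, targets=[{"rot": [0,0,0],"offset": [0.05,-0.08,0],"hand": 0.3},{"rot": [0,0,0],"offset": [0,0,0],"hand": 0.2},{"rot": [0,0,0],"offset": [0,0,0],"hand": 0.05},{"rot": [0,0,0],"offset": [0,0,0],"hand": 0.05}])

```text
time_s: 14.5
eef_pos: [0.4863, -0.0364, 0.0631]
ee_rot: [[-0.926, 0.379, 0.0], [0.379, 0.926, -0.0], [-0.0, -0.0, -1.0]]
contact_force: [-2.0, -3.0, 4.7]
finger_gap: 0.146
```

```bash
python3 st.py .4867 -.0362 .063; python3 - <<'E'
import numpy as np
r=17.5
# circle increments: start theta=0 handle at y=-r cos, z= r sin (jig frame). tool y=+jig y, tool z=-z
N=26
th=np.linspace(0,np.pi,N+1); y=-r*np.cos(th); z=r*np.sin(th)
for i in range(N): print(i+1, round(np.degrees(th[i+1]),1), round(y[i+1]-y[i],2), round(-(z[i+1]-z[i]),2))
E
```

```text
t 14.5 pos [ 0.4863 -0.0364  0.0631] yaw_y 67.75 z [ 0. -0. -1.] F [-2.  -3.   4.7] gap 0.146 q [-0.3   0.66  1.91 -0.    0.57 -1.49]
tool offset cm [-0.03  0.03  0.01]
1 6.9 0.13 -2.11
2 13.8 0.38 -2.08
3 20.8 0.63 -2.02
4 27.7 0.87 -1.93
5 34.6 1.09 -1.81
6 41.5 1.3 -1.66
7 48.5 1.49 -1.49
8 55.4 1.66 -1.3
9 62.3 1.81 -1.09
10 69.2 1.93 -0.87
11 76.2 2.02 -0.63
12 83.1 2.08 -0.38
13 90.0 2.11 -0.13
14 96.9 2.11 0.13
15 103.8 2.08 0.38
16 110.8 2.02 0.63
17 117.7 1.93 0.87
18 124.6 1.81 1.09
19 131.5 1.66 1.3
20 138.5 1.49 1.49
21 145.4 1.3 1.66
22 152.3 1.09 1.81
23 159.2 0.87 1.93
24 166.2 0.63 2.02
25 173.1 0.38 2.08
26 180.0 0.13 2.11
```

jog_arm(squeeze=60, targets=[{"rot": [0,0,0],"offset": [0,0.03,-1.0],"hand": 0.05},{"rot": [0,0,0],"offset": [0,0.1,-1.11],"hand": 0.05},{"rot": [0,0,0],"offset": [0,0.38,-2.08],"hand": 0.05},{"rot": [0,0,0],"offset": [0,0.63,-2.02],"hand": 0.05},{"rot": [0,0,0],"offset": [0,0.87,-1.93],"hand": 0.05}])

```text
time_s: 15.12
eef_pos: [0.4938, -0.0177, 0.1449]
ee_rot: [[-0.925, 0.379, 0.0], [0.379, 0.925, -0.001], [-0.0, -0.001, -1.0]]
contact_force: [3.1, -1.6, -8.8]
finger_gap: 0.142
```

```bash
cat > arc.py <<'E'
from st import *
s=st(); H=np.array([.4863,-.0364,.0631]); yd=np.array([np.cos(np.radians(67.8)),np.sin(np.radians(67.8)),0]); xd=np.array([yd[1],-yd[0],0])
d=s["eef_pos"]-H; y=d@yd-.175; z=d[2]; th=np.arctan2(z,-y); print("theta",np.degrees(th).round(1),"r mm",1000*np.hypot(y,z),"x mm",1000*d@xd, "Fy",s["contact_force"]@yd,"Fx",s["contact_force"]@xd)
N=int(sys.argv[1]); t2=np.radians(float(sys.argv[2])); T=np.linspace(th,t2,N+1)
P=[H+yd*(.175-.175*np.cos(a))+np.array([0,0,.175*np.sin(a)]) for a in T]; P[0]=s["eef_pos"]
for i in range(N): print(np.degrees(T[i+1]).round(1),(s["ee_rot"].T@(P[i+1]-P[i])*100).round(2))
E
python3 arc.py 8 83
```

```text
t 15.125 pos [ 0.4938 -0.0177  0.1449] yaw_y 67.73 z [ 0.    -0.001 -1.   ] F [ 3.1 -1.6 -8.8] gap 0.142 q [-0.26  0.51  1.85 -0.    0.78 -1.44]
theta 27.8 r mm 175.15149162330079 x mm -0.1483634013625996 Fy -0.2832251914238304 Fx 3.5167991995134242
34.7 [-0.01  1.11 -1.79]
41.6 [ 0.    1.3  -1.66]
48.5 [ 0.    1.49 -1.49]
55.4 [ 0.    1.66 -1.3 ]
62.3 [ 0.    1.8  -1.09]
69.2 [ 0.    1.92 -0.87]
76.1 [ 0.    2.01 -0.63]
83.0 [ 0.    2.07 -0.38]
```

Tracking the circle perfectly; continue.

jog_arm(targets=[{"rot": [0,0,0],"offset": [0,1.11,-1.79],"hand": 0.05},{"rot": [0,0,0],"offset": [0,1.3,-1.66],"hand": 0.05},{"rot": [0,0,0],"offset": [0,1.49,-1.49],"hand": 0.05},{"rot": [0,0,0],"offset": [0,1.66,-1.3],"hand": 0.05},{"rot": [0,0,0],"offset": [0,1.8,-1.09],"hand": 0.05},{"rot": [0,0,0],"offset": [0,1.92,-0.87],"hand": 0.05},{"rot": [0,0,0],"offset": [0,2.01,-0.63],"hand": 0.05},{"rot": [0,0,0],"offset": [0,2.07,-0.38],"hand": 0.05}])

```text
time_s: 16.12
eef_pos: [0.5438, 0.1056, 0.237]
ee_rot: [[-0.926, 0.379, -0.001], [0.379, 0.926, -0.003], [-0.0, -0.003, -1.0]]
contact_force: [1.6, -5.1, -6.1]
finger_gap: 0.139
```

```bash
python3 arc.py 8 138; python3 - <<'E'
from h import *
for n in("scene",):
    im=robot.grab_frame(n)[:,:,::-1]
    cv2.imwrite(f"pics/n_{n}.png",cv2.resize(im[150:400,170:420],None,fx=2.4,fy=2.4,interpolation=cv2.INTER_CUBIC))
E
```

```text
t 16.125 pos [0.5438 0.1056 0.237 ] yaw_y 67.76 z [-0.001 -0.003 -1.   ] F [ 1.6 -5.1 -6.1] gap 0.139 q [-0.01  0.44  1.62 -0.    1.09 -1.19]
theta 82.9 r mm 175.22931310306163 x mm -0.45821142007140875 Fy -4.097246962982179 Fx 3.370742813973066
89.8 [-0.04  2.1  -0.12]
96.6 [0.   2.1  0.11]
103.5 [0.   2.07 0.36]
110.4 [0.   2.01 0.61]
117.3 [0.   1.93 0.85]
124.2 [0.   1.81 1.07]
131.1 [0.   1.67 1.28]
138.0 [0.   1.5  1.47]
```

View pics/n_scene.png

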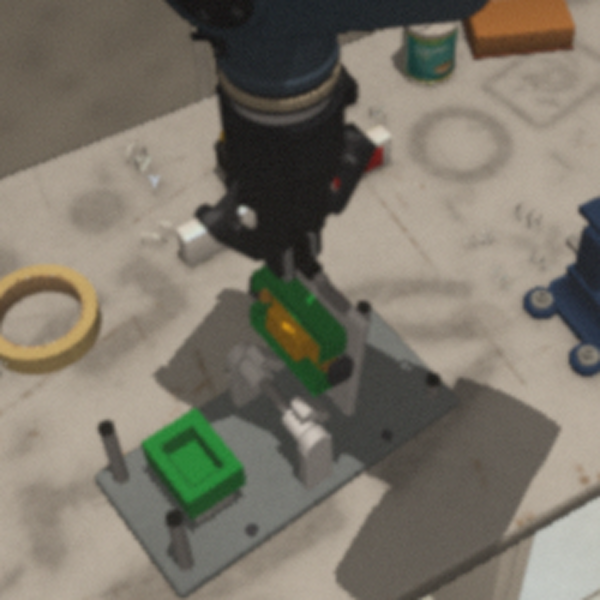

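jog_arm(targets=[{"rot": [0,0,0],"offset": [-0.04,2.1,-0.12],"hand": 0.05},{"rot": [0,0,0],"offset": [0,2.1,0.11],"hand": 0.05},{"rot": [0,0,0],"offset": [0,2.07,0.36],"hand": 0.05},{"rot": [0,0,0],"offset": [0,2.01,0.61],"hand": 0.05},{"rot": [0,0,0],"offset": [0,1.93,0.85],"hand": 0.05},{"rot": [0,0,0],"offset": [0,1.81,1.07],"hand": 0.05},{"rot": [0,0,0],"offset": [0,1.67,1.28],"hand": 0.05},{"rot": [0,0,0],"offset": [0,1.5,1.47],"hand": 0.05}])

```text
time_s: 17.18
eef_pos: [0.6017, 0.2481, 0.1782]
ee_rot: [[-0.926, 0.379, -0.003], [0.379, 0.926, 0.0], [0.002, -0.001, -1.0]]
contact_force: [-5.1, -1.1, 0.8]
finger_gap: 0.136
```

```bash
python3 arc.py 8 176
```

```text
t 17.175 pos [0.6017 0.2481 0.1782] yaw_y 67.75 z [-0.003  0.    -1.   ] F [-5.1 -1.1  0.8] gap 0.136 q [ 0.22  0.63  1.42  0.    1.09 -0.96]
theta 138.9 r mm 175.10856953390126 x mm -0.62306849382457 Fy -3.0009089315438895 Fx -4.312814427147301
143.6 [-0.06  0.88  1.11]
148.2 [-0.    0.79  1.17]
152.8 [-0.    0.7   1.23]
157.5 [-0.    0.6   1.28]
162.1 [-0.    0.49  1.33]
166.7 [-0.    0.38  1.36]
171.4 [-0.    0.27  1.39]
176.0 [-0.    0.16  1.41]
```

jog_arm(targets=[{"rot": [0,0,0],"offset": [-0.06,0.88,1.11],"hand": 0.05},{"rot": [0,0,0],"offset": [0,0.79,1.17],"hand": 0.05},{"rot": [0,0,0],"offset": [0,0.7,1.23],"hand": 0.05},{"rot": [0,0,0],"offset": [0,0.6,1.28],"hand": 0.05},{"rot": [0,0,0],"offset": [0,0.49,1.33],"hand": 0.05},{"rot": [0,0,0],"offset": [0,0.38,1.36],"hand": 0.05},{"rot": [0,0,0],"offset": [0,0.27,1.39],"hand": 0.05},{"rot": [0,0,0],"offset": [0,0.16,1.41],"hand": 0.05}])

```text
time_s: 18.18
eef_pos: [0.6178, 0.2875, 0.075]
ee_rot: [[-0.925, 0.379, -0.003], [0.379, 0.925, 0.001], [0.003, 0.0, -1.0]]
contact_force: [-6.0, 2.2, 0.9]
finger_gap: 0.146
```

```bash
python3 arc.py 3 180
```

```text
t 18.175 pos [0.6178 0.2875 0.075 ] yaw_y 67.72 z [-0.003  0.001 -1.   ] F [-6.   2.2  0.9] gap 0.146 q [ 0.27  0.8   1.4   0.    0.95 -0.91]
theta 176.1 r mm 174.96434348054487 x mm -0.6418158532404722 Fy -0.18195157970944356 Fx -6.3706807368094225
177.4 [-0.07  0.03  0.39]
178.7 [-0.    0.01  0.4 ]
180.0 [-0.   0.   0.4]
```

jog_arm(targets=[{"rot": [0,0,0],"offset": [-0.05,0.03,0.39],"hand": 0.05},{"rot": [0,0,0],"offset": [0,0.01,0.4],"hand": 0.05},{"rot": [0,0,0],"offset": [0,0,0.3],"hand": 0.05},{"rot": [0,0,0],"offset": [0,0,0],"hand": 0.05}])

```text
time_s: 18.68
eef_pos: [0.6179, 0.2878, 0.0637]
ee_rot: [[-0.925, 0.379, -0.004], [0.379, 0.925, 0.002], [0.004, 0.0, -1.0]]
contact_force: [-5.2, 4.4, -2.5]
finger_gap: 0.143
```

jog_arm(targets=[{"rot": [0,0,0],"offset": [0,0,0.1],"hand": 0.05},{"rot": [0,0,0],"offset": [0,0,0.1],"hand": 0.05}])

```text
time_s: 18.92
eef_pos: [0.618, 0.2878, 0.0632]
ee_rot: [[-0.925, 0.379, -0.004], [0.379, 0.925, 0.002], [0.004, 0.0, -1.0]]
contact_force: [-8.1, 3.5, 9.1]
finger_gap: 0.142
```

```bash
python3 arc.py 3 180
```

```text
t 18.925 pos [0.618  0.2878 0.0632] yaw_y 67.71 z [-0.004  0.002 -1.   ] F [-8.1  3.5  9.1] gap 0.142 q [ 0.27  0.82  1.4   0.    0.93 -0.91]
theta 180.0 r mm 174.94004158826394 x mm -0.5786362815973533 Fy 0.14824262037580446 Fx -8.822150859156583
180.0 [-0.06  0.01  0.  ]
180.0 [-0.  0.  0.]
180.0 [-0. -0.  0.]
```

jog_arm(targets=[{"rot": [0,0,0],"offset": [0,0,0.1],"hand": 0.05},{"rot": [0,0,0],"offset": [0,0,0.0],"hand": 0.05}])

```text
time_s: 19.18
eef_pos: [0.618, 0.2878, 0.0631]
ee_rot: [[-0.925, 0.379, -0.003], [0.379, 0.925, 0.002], [0.004, 0.0, -1.0]]
contact_force: [-8.4, 2.1, 9.4]
finger_gap: 0.137
```

jog_arm(targets=[{"rot": [0,0,0],"offset": [0,0,-0.1],"hand": 0.3},{"rot": [0,0,0],"offset": [0,0,0],"hand": 0.45},{"rot": [0,0,0],"offset": [0,0,-2.5],"hand": 0.45},{"rot": [0,0,0],"offset": [0,0,-4],"hand": 0.45},{"rot": [0,0,0],"offset": [0,0,-4],"hand": 0.3},{"rot": [0,0,0],"offset": [0,-3,-1],"hand": 0},{"rot": [0,0,0],"offset": [0,-4,0],"hand": 0},{"rot": [0,0,0],"offset": [0,-2.5,0],"hand": 0}])

```text
time_s: 20.18
eef_pos: [0.585, 0.1966, 0.1791]
ee_rot: [[-0.925, 0.38, 0.004], [0.38, 0.925, -0.0], [-0.003, 0.001, -1.0]]
contact_force: [-0.2, -0.7, 0.3]
finger_gap: -0.001
```

```bash
python3 st.py .5823 .1997 .145; python3 - <<'E'
from h import *
for n in("scene","top"):
    im=robot.grab_frame(n)[:,:,::-1]
    cv2.imwrite(f"pics/o_{n}.png",cv2.resize(im[200:400,170:370],None,fx=3,fy=3,interpolation=cv2.INTER_CUBIC))
E
```

```text
t 20.175 pos [0.585  0.1966 0.1791] yaw_y 67.67 z [ 0.004 -0.    -1.   ] F [-0.2 -0.7  0.3] gap -0.001 q [ 0.14  0.59  1.52 -0.    1.03 -1.04]
tool offset cm [0.38 0.18 3.41]
```

View pics/o_scene.png

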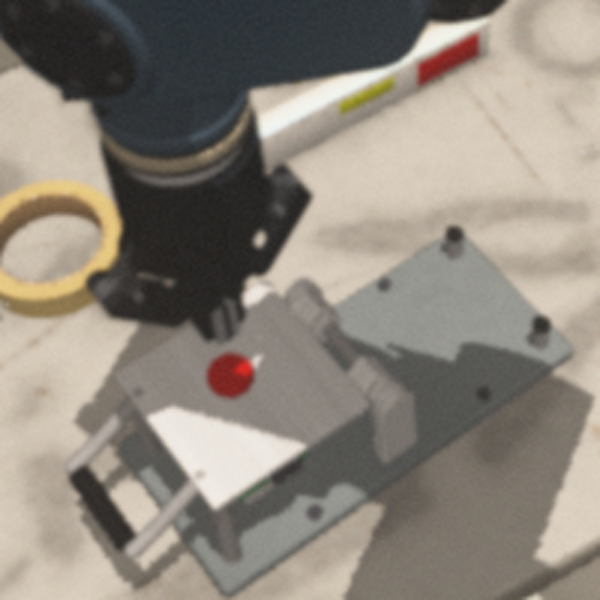

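```bash
python3 - <<'E'
from h import *
print(ray("scene",((231.5)/3-.5+170,(375.5)/3-.5+200),.125))
E
```

```text
[0.58266548 0.20060778 0.125     ]
```

jog_arm(targets=[{"rot": [0,0,0],"offset": [0.38,0.18,0],"hand": 0},{"rot": [0,0,0],"offset": [0,0,1.5],"hand": 0},{"rot": [0,0,0],"offset": [0,0,1.5],"hand": 0},{"rot": [0,0,0],"offset": [0,0,0.3],"hand": 0},{"rot": [0,0,0],"offset": [0,0,0],"hand": 0}])

```text
time_s: 20.9
eef_pos: [0.5807, 0.2014, 0.1453]
ee_rot: [[-0.926, 0.379, -0.001], [0.379, 0.926, -0.0], [0.001, -0.001, -1.0]]
contact_force: [-0.5, -0.5, -0.5]
finger_gap: 0.001
```

```bash
python3 st.py .5823 .1997 .1215
```

```text
t 20.9 pos [0.5807 0.2014 0.1453] yaw_y 67.75 z [-0.001 -0.    -1.   ] F [-0.5 -0.5 -0.5] gap 0.001 q [ 0.15  0.63  1.54  0.    0.97 -1.03]
tool offset cm [-0.22 -0.1   2.38]
```

jog_arm(targets=[{"rot": [0,0,0],"offset": [-0.2,-0.08,0],"hand": 0},{"rot": [0,0,0],"offset": [0,0,0.5],"hand": 0},{"rot": [0,0,0],"offset": [0,0,0.3],"hand": 0},{"rot": [0,0,0],"offset": [0,0,0.2],"hand": 0},{"rot": [0,0,0],"offset": [0,0,0.2],"hand": 0}])

```text
time_s: 21.52
eef_pos: [0.5824, 0.1997, 0.1346]
ee_rot: [[-0.925, 0.379, -0.0], [0.379, 0.925, -0.0], [0.0, -0.0, -1.0]]
contact_force: [-1.3, 0.1, 4.2]
finger_gap: -0.001
```

jog_arm(targets=[{"rot": [0,0,0],"offset": [0,0,0.2],"hand": 0},{"rot": [0,0,0],"offset": [0,0,0.2],"hand": 0},{"rot": [0,0,0],"offset": [0,0,0.2],"hand": 0}])

```text
time_s: 21.9
eef_pos: [0.5824, 0.1997, 0.1279]
ee_rot: [[-0.925, 0.379, -0.0], [0.379, 0.925, -0.0], [0.0, -0.0, -1.0]]
contact_force: [-1.6, -1.3, 2.3]
finger_gap: -0.0
```

jog_arm(targets=[{"rot": [0,0,0],"offset": [0,0,0.2],"hand": 0},{"rot": [0,0,0],"offset": [0,0,0.2],"hand": 0}])

```text
time_s: 22.15
eef_pos: [0.5824, 0.1997, 0.124]
ee_rot: [[-0.925, 0.379, -0.0], [0.379, 0.925, -0.0], [0.0, -0.0, -1.0]]
contact_force: [-0.5, -1.2, 2.3]
finger_gap: -0.002
```

jog_arm(targets=[{"rot": [0,0,0],"offset": [0,0,0.2],"hand": 0},{"rot": [0,0,0],"offset": [0,0,0.1],"hand": 0}])

```text
time_s: 22.4
eef_pos: [0.5825, 0.1997, 0.1215]
ee_rot: [[-0.925, 0.379, -0.0], [0.379, 0.925, -0.0], [0.0, -0.0, -1.0]]
contact_force: [-2.7, -0.9, 8.7]
finger_gap: -0.001
```

jog_arm(targets=[{"rot": [0,0,0],"offset": [0,0,0.05],"hand": 0},{"rot": [0,0,0],"offset": [0,0,0.05],"hand": 0},{"rot": [0,0,0],"offset": [0,0,0],"hand": 0}])

```text
time_s: 22.78
eef_pos: [0.5824, 0.1997, 0.1215]
ee_rot: [[-0.925, 0.379, 0.0], [0.379, 0.925, -0.0], [-0.0, 0.0, -1.0]]
contact_force: [-2.5, -1.4, 8.8]
finger_gap: 0.002
```

jog_arm(targets=[{"rot": [0,0,0],"offset": [0,0,0.1],"hand": 0},{"rot": [0,0,0],"offset": [0,0,0],"hand": 0},{"rot": [0,0,0],"offset": [0,0,-1],"hand": 0},{"rot": [0,0,0],"offset": [0,0,-1],"hand": 0},{"rot": [0,0,0],"offset": [0,0,-2],"hand": 0},{"rot": [0,0,0],"offset": [0,0,-5],"hand": 0},{"rot": [0,0,0],"offset": [0,-3,-5],"hand": 0},{"rot": [0,0,0],"offset": [0,-3,-3],"hand": 0}])

```text
time_s: 23.78
eef_pos: [0.5608, 0.144, 0.292]
ee_rot: [[-0.926, 0.378, 0.005], [0.378, 0.926, 0.0], [-0.004, 0.002, -1.0]]
contact_force: [0.2, -0.5, 0.3]
finger_gap: 0.002
```

```bash
python3 st.py; python3 - <<'E'
from h import *
for n in("scene","top"):
    im=robot.grab_frame(n)[:,:,::-1]
    cv2.imwrite(f"pics/p_{n}.png",im)
    x,y=(200,290) if n=="scene" else(180,220)
    cv2.imwrite(f"pics/pc_{n}.png",cv2.resize(im[y:y+120,x:x+140],None,fx=5,fy=5,interpolation=cv2.INTER_CUBIC))
E
```

```text
t 23.775 pos [0.5608 0.144  0.292 ] yaw_y 67.79 z [ 0.005  0.    -1.   ] F [ 0.2 -0.5  0.3] gap 0.002 q [ 0.06  0.41  1.49  0.    1.23 -1.12]
```

View pics/pc_scene.png

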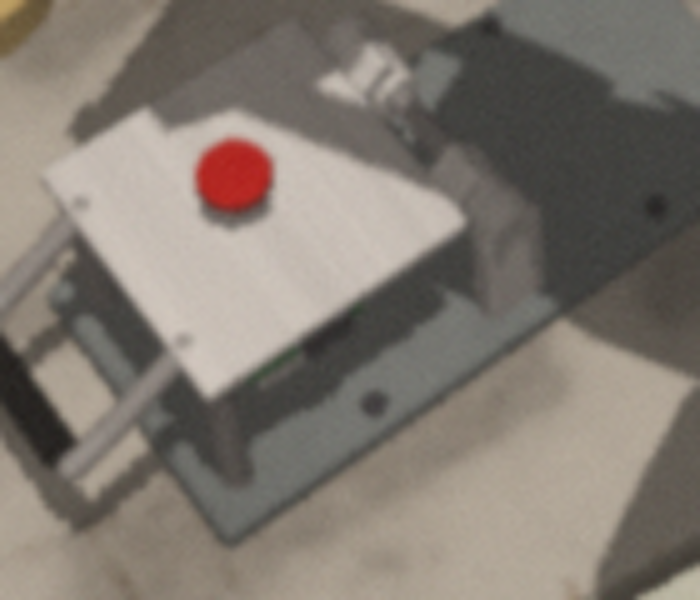

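View pics/p_top.png

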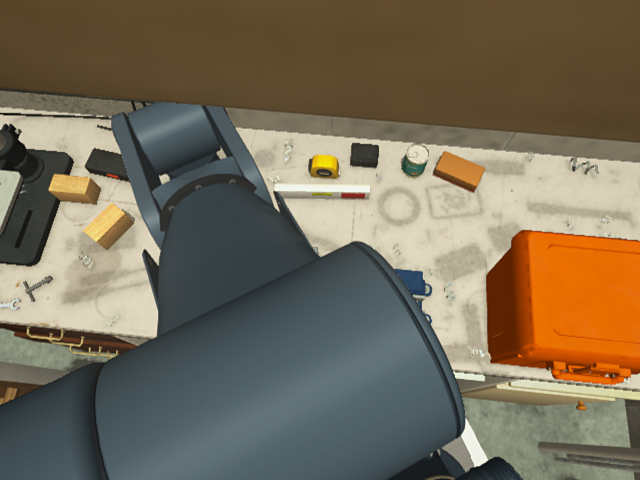

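```bash
python3 - <<'E'
from h import *
a=cv2.imread("pics/top0.png").astype(int);b=cv2.imread("pics/p_top.png").astype(int)
for n,(x0,x1,y0,y1) in dict(tin=(398,432,140,182),level=(280,372,178,202)).items(): print(n,np.abs(a-b)[y0:y1,x0:x1].mean())
im=robot.grab_frame("scene")[:,:,::-1]; hsv=cv2.cvtColor(np.ascontiguousarray(im),cv2.COLOR_BGR2HSV)
m=cv2.inRange(hsv,(0,180,100),(8,255,255)); k,l,st,ce=cv2.connectedComponentsWithStats(m)
for i in range(1,k):
    if st[i,4]>60 and 220<ce[i][0]<270 and 290<ce[i][1]<360: print("button",st[i],ce[i],[ray("scene",ce[i],z).round(4)[:2] for z in(.125,.1105)])
s=robot.get_state();print(s["time_s"],s["contact_force"]); print(robot.finish_job())
E
```

```text
tin 45.78734827264239
level 47.75935990338164
button [240 319  13  12 130] [246.13846154 324.63076923] [array([0.5835, 0.201 ]), array([0.5898, 0.1948])]
23.925 [ 0.34605891 -0.06834376 -0.9762004 ]
the job is handed in; nothing more can be done
None
```

```bash
python3 - <<'E'
import cv2,numpy as np
a=cv2.imread("pics/top0.png",0);b=cv2.imread("pics/p_top.png",0)
for n,(x0,x1,y0,y1) in dict(tin=(398,432,140,182),level=(285,368,178,202)).items():
    t=a[y0:y1,x0:x1]; r=cv2.matchTemplate(b[y0-10:y1+10,x0-10:x1+10],t,cv2.TM_CCOEFF_NORMED); _,v,_,p=cv2.minMaxLoc(r); print(n,v,p,a[y0:y1,x0:x1].mean(),b[y0:y1,x0:x1].mean())
E
```

```text
tin 0.9992420673370361 (10, 10) 118.14075630252101 165.02661064425772
level 0.9896688461303711 (10, 10) 141.63253012048193 189.36546184738955
```

I handed the job in at 23.9 s, with every step done in the order asked. The only thing I could not confirm by eye is the cover in the nest.

- **Cover in the pocket:** It slipped past the rollers during lowering or at release. I then pressed the dome with shut fingers. It stopped hard at 23 N at exactly the seated height (73 mm), and both rollers showed above the flange.
- **Plate swing:** I carried the handle over a 175 mm arc to 180.0°, where it stopped firmly against its stops (about 9 N).
- **Button:** I pressed it the full 14.5 mm to its end stop. The force fell to about 2 N after the rollers let go, then rose to 9 N at the stop. After release, the last picture shows it proud again at its original place.
- **Arm:** It ended clear, about 0.29 m up, with no contact force.

**Not confirmed:**
- **Cover home in the nest:** The plate hides the cover there. I inferred it was home from the full button travel and the drop in force.

**Check that disagreed:**
- **Spirit level and tin:** A plain picture difference I printed just before hand-in came out large (about 46 and 48). I checked it afterwards on the saved pictures: they differ in overall brightness, and template matching puts both objects at zero shift (0.990 and 0.999).

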